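Bring the ball dish to the mill jar

TASK

Take the ball dish by its wooden bow handle, draw it straight out of the slotted rack, lift it straight up by at least half the jar's height, and only then give it a quarter turn so that its spout lies over the middle of the mouth of the wide, low white jar, the underside of the dish a few centimetres above the jar's rim. Keep the dish level all the way so that the loose ball stays in the middle of it, and do not push the jar or anything else about. The program finishes while the gripper still holds the dish there, still and level with the ball centred: do not tip it out, put it down or let go.

Things in the scene. Friction and masses are not known exactly. Their poses are not given: they have to be found in the camera images.
- dish_bar (a point): centre of the straight, level wooden grip bar of the dish's bow handle, 98 mm above the dish's underside, exactly over the dish's centre. Bar 105 mm long (along the dish's y), 12 mm wide (along its x), 18 mm tall, on two posts at y = +-50 mm. Axes: x to the spout, z up
- dish_floor (a point): centre of the dish's hollow, 5 mm above the underside, 93 mm below dish_bar; same axes
- dish_spout (a point): tip of the dish's spout, 98 mm from the dish's centre along its x, 26 mm above its underside; the spout is 34 mm wide, a trough stuck on the rim. It starts pointing out of the rack's mouth
- ball_center (a point): centre of the loose white porcelain ball, 32 mm across, 40 g, lying in the middle of the dish
- rack: fixed wooden rack without floor; origin on the table in the middle of its slot, x from the open mouth to the closed back, y across. Side walls: inner faces y = +-80 mm, 40 mm high; lips 10 mm thick on top overhang inwards to y = +-60 mm from x = -65 to +65 mm, underside 40 mm up, 14 mm above the dish's rim. Back wall's inner face x = +90 mm. The dish's centre starts at x = 0 to 10 mm
- rack_mouth (a point): middle of the rack's mouth, on the table, 65 mm from its origin towards -x; same axes. The dish cannot be lifted out past the lips: it is drawn out along -x, the handle's posts passing in the slot between the lips, and is free of them once its centre is 65 mm beyond this point
- jar_mouth (a point): centre of the mouth of the wide white porcelain jar, at rim height, 80 mm above the table; jar 108 mm across, mouth opening 90 mm, open top, 0.9 kg, loose, empty. It stands either to the left or to the right in front of the rack's mouth
- dish: round terracotta dish, loose, standing on the table in the rack; origin at the centre of its underside, x to the spout, z up. 151 mm across the rim, rim 26 mm high, foot 76 mm across; about 0.36 kg with the ball. Hollow: a shallow cone, 6 degrees out to 30 mm radius, steeper beyond, so the ball stays in the middle only while the dish is level and moved gently
- ball: the same ball; this origin turns as it rolls, use ball_center
- jar: the same jar, origin at the centre of its underside
- spray1: white spray bottle, 76 mm across, 216 mm tall, at the left back; not to be moved; origin at its underside
- spray2: white spray bottle, 76 mm across, 216 mm tall, at the right back; not to be moved; origin at its underside
- knife: flat wooden modelling knife lying on the table left of the rack, 190 mm long, 8 mm thick; not to be moved; origin at its underside
- rib: round wooden shaping disc lying flat in front of the robot to the right, 68 mm across, 7 mm thick; not to be moved; origin at its underside
- pinchpot: small terracotta bowl right of the rack, 68 mm across, 40 mm high; not to be moved; origin at its underside
- toolpot: tall narrow white plastic pot with tools standing in it, 80 mm across, about 150 mm tall with its tools; it stands on the side where the jar does not; not to be moved; origin at its underside
Mind the look-alikes: they are no part of the job. Leave any yellow look-alike of the rack alone.

How it is judged:
By the outcome, as a careful person would: the job done as asked, in the order asked, and still so for the second after the job is handed in, while the arm keeps its last pose, push and grip.
It also fails if it takes over 54 s, if anything falls off the work surface, if the arm or the gripper's body presses on something with over 40 N, if the wrist force passes 120 N, or if a joint passes its speed limit or range.

ROBOT

A 6-joint arm with a two-finger parallel gripper is mounted at the origin on the work surface. World frame = base frame: x ahead of the robot, y to its left, z up, the work surface at z = 0. Lengths are in mm, angles in rad, forces in N, time in s.
With the tool pointing down it reaches from about 275 to 1000 mm from the base axis. Payload 8.4 kg.
Tool frame: the origin (TCP) lies on the mounting face of the last link; the fingertips stand 173 mm ahead of it and the grasp point (between the pads) lies 155 mm ahead of it; z points along the fingers, y is the direction in which the jaws open and shut (so a half turn about z gives the same grasp; the last joint's range is limited). The gripper opens to 85 mm and grips with 20 to 120 N. Pads are 22 mm wide; open, the fingers measure 114 mm over their backs; the gripper's body (76 mm by 85 mm) begins 54 mm behind the grasp point. The pads swing forward as they close: fully open they stand 13 mm farther back than shut.
Start: joints at [1.288, 0.353, 1.633, -0, 1.155, -0.002], TCP at [173.202, 600.525, 404.681] pointing down, gripper open.
Joint ranges: [-2.63, 2.63], [-0.92, 2.1], [0.06, 2.66], [-1.3, 4.44], [0, 2.69], [-3.02, 3.02]. Speed limits (rad/s): [2.22, 2.22, 2.79, 3.14, 3.14, 3.14].

INTERFACE

Orientations are given as [roll, pitch, yaw] about the fixed x, y, z axes, in that order (R = Rz(yaw) Ry(pitch) Rx(roll)).
In Python, from rig import readout, imaging, ticket gives the robot as it stands.
- The arm moves only by the tool step_arm, never from a script. Its argument "deltas" is a list of rows, each an object with "translation": the shift along the tool's x, y, z in cm, a list of three; "rot": the turn, a rotation vector about the tool's x, y, z in rad, a list of three. In form: [{"translation": [x, y, z], "rot": [rx, ry, rz]}, ...]. A call has 1 to 8 rows; each row is the pose to reach, as a shift and turn from the pose commanded when the call began, along the tool's axes at that moment; what a row does not reach only later rows make up. A row lasts 1/8 s, in which the tool goes at most 62.5 mm and 10.7 degrees, less where a joint would pass 70% of its speed; a pose out of reach is approached as far as the arm can. A call with a gripper value outside its range is refused whole. "grip" is the closure in counts, from 0 (fully open) to 255 (shut), set as the call begins (left out, the last holds). The fingers move at their own pace and stop on an object; "squeeze" is the grip in N (left out, the last holds). Time passes only in rows, so rows that repeat a pose let the fingers close. It gives the time, the measured TCP pose, the force and the opening at its end, in the units of the state.
- readout.sense(): the state, without advancing time (a new reading comes with each control period).
- imaging.grab_frame(name): name is "scene" or "top"; returns a dict with "image" (400x640x3 uint8, red, green, blue), "camera_matrix" (3x3 intrinsics, pixels), "world_to_cam" (4x4, takes a point from world to camera coordinates). Camera axes: x right, y up, looking along -z (the intrinsics and any distortion apply to the point x, -y, -z); pixel columns grow to the right and rows downward; lengths in mm; the calibration is good to about 2 mm. A picture is of the moment at which its call begins. There is no depth.
- ticket.sign_off(): hands the job in, once; it reports no verdict.
The state is a dict: "clock": time; "qpos": joint angles; "qvel": joint speeds; "joint_efforts": joint torques, N m; "eef_pos": TCP position; "tcp_rot": TCP orientation; "contact_force": force on the tool from outside, world axes, zero at the start; "wrist_torque": the same for the moment, N m; "opening": opening from 0.0 (shut) to 1.0 (fully open).
Only numpy, scipy, OpenCV 4.12 (cv2) and the standard library are available. Lean on these libraries where they do the work, as an engineer would, in place of code of your own. Each camera call takes 0.05 s, during which the arm holds its last target.

## Working session

There is one attempt and no reset: what is moved stays moved. The work goes in short steps, Python scripts to look and compute and a tool call to move; the robot and the scene stay as the last step left them, time stands still between calls to the robot, and variables do not carry over. Pictures are saved under pics/ and viewed, and the job is handed in when it is done.

Besides the shell and the picture viewer there is one more tool, called after ">>>" as a command line: name --argument value ..., lists and objects as JSON in quotes. step_arm: Moves the arm, as the interface text tells. Its arguments: {"type":"object","properties":{"deltas":{"type":"array","items":{"type":"object","properties":{"translation":{"type":"array","items":{"type":"number"}},"rot":{"type":"array","items":{"type":"number"}}}}},"grip":{"type":"number"},"squeeze":{"type":"number"}},"required":["deltas"]}

```bash
mkdir -p pics; ls; python3 - <<'E'
from rig import readout, imaging
import cv2,numpy as np,pickle
s=readout.sense(); print(s)
for n in("scene","top"):
    f=imaging.grab_frame(n); pickle.dump(f,open(n+'.pkl','wb'))
    cv2.imwrite(f'pics/{n}0.png',f['image'][:,:,::-1]); print(f['camera_matrix'],f['world_to_cam'],[k for k in f])
E
```

```text
pics
{'clock': 0.0, 'qpos': array([ 1.28757730e+00,  3.53616771e-01,  1.63412707e+00, -1.53332711e-05,
        1.15519594e+00, -2.40856841e-03]), 'qvel': array([ 1.46438752e-03,  1.32263516e-03,  3.16140139e-05,  8.12800338e-04,
       -1.18781745e-03, -7.39474181e-04]), 'joint_efforts': array([ 2.62601490e-03, -6.05244613e+01, -3.42079604e+01,  1.31809479e-04,
        9.14084434e-03, -3.14629551e-05]), 'eef_pos': array([173.15078296, 600.29167766, 403.98413913]), 'tcp_rot': array([-3.14024549e+00,  1.07749585e-05,  2.86078841e+00]), 'contact_force': array([-1.00299821, -0.31065762,  0.1400096 ]), 'wrist_torque': array([-0.0013998 , -0.04501162, -0.03628048]), 'opening': 1.003473437134567}
[[499.55014143   0.         324.1114391 ]
 [  0.         499.55014143 200.14688356]
 [  0.           0.           1.        ]] [[-9.56709275e-02  9.95353017e-01 -1.09291352e-02  2.55610793e+01]
 [-8.11393683e-01 -7.16196582e-02  5.80095610e-01  3.24742720e+02]
 [ 5.76617174e-01  6.43661163e-02  8.14475069e-01 -1.59172243e+03]
 [ 0.00000000e+00  0.00000000e+00  0.00000000e+00  1.00000000e+00]] ['image', 'camera_matrix', 'world_to_cam']
[[432.88688983   0.         326.92785081]
 [  0.         432.88688983 203.64528607]
 [  0.           0.           1.        ]] [[-8.08806225e-03 -9.99743901e-01  2.11356344e-02 -5.46271797e+00]
 [ 9.94493554e-01 -5.83348664e-03  1.04635283e-01 -4.83847933e+02]
 [-1.04485191e-01  2.18655488e-02  9.94286047e-01 -1.42603746e+03]
 [ 0.00000000e+00  0.00000000e+00  0.00000000e+00  1.00000000e+00]] ['image', 'camera_matrix', 'world_to_cam']
```

View pics/scene0.png

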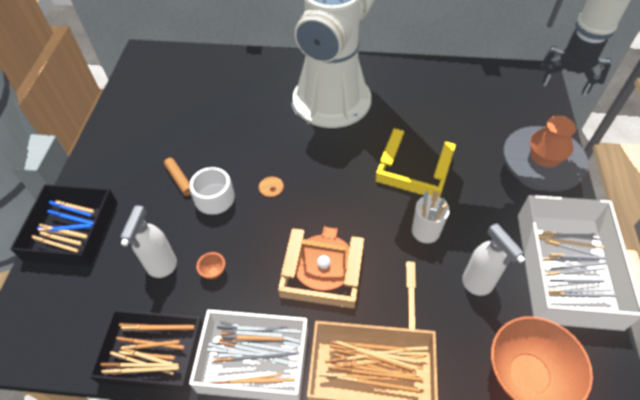

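View pics/top0.png

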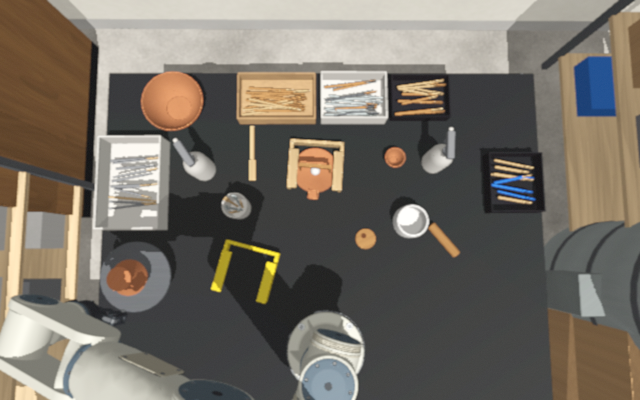

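The scene view shows the rack and dish at about (322,265) and the jar at about (212,190). The top view has the dish at about (315,170) and the jar at about (410,221). I'll enlarge both.

```bash
python3 - <<'E'
import cv2,pickle
def crop(n,x,y,w,h,k,o):
    im=pickle.load(open(n+'.pkl','rb'))['image'][:,:,::-1]
    c=cv2.resize(im[y:y+h,x:x+w],None,fx=k,fy=k,interpolation=cv2.INTER_CUBIC)
    for i in range(0,w,10): cv2.putText(c,str(x+i),(i*k,8),0,.3,(0,255,255),1); cv2.line(c,(i*k,10),(i*k,16),(0,255,255),1)
    for i in range(10,h,10): cv2.putText(c,str(y+i),(0,i*k+3),0,.3,(0,255,255),1)
    cv2.imwrite('pics/'+o,c)
crop('scene',270,220,100,90,8,'s1.png'); crop('top',275,130,80,75,8,'t1.png')
crop('scene',180,160,60,60,8,'s2.png'); crop('top',385,195,80,70,8,'t2.png')
E
```

```text
(no output)
```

View pics/s1.png

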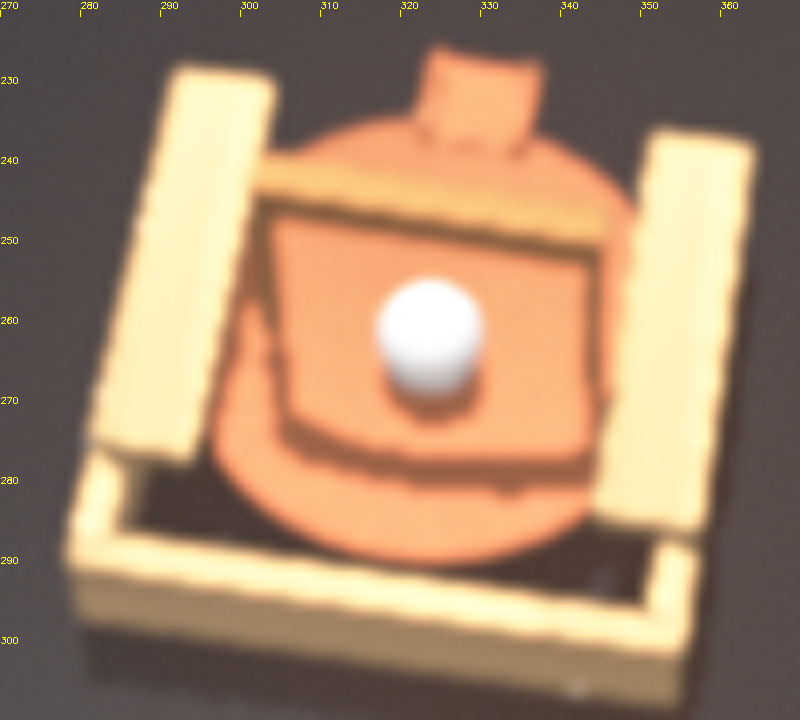

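View pics/t1.png

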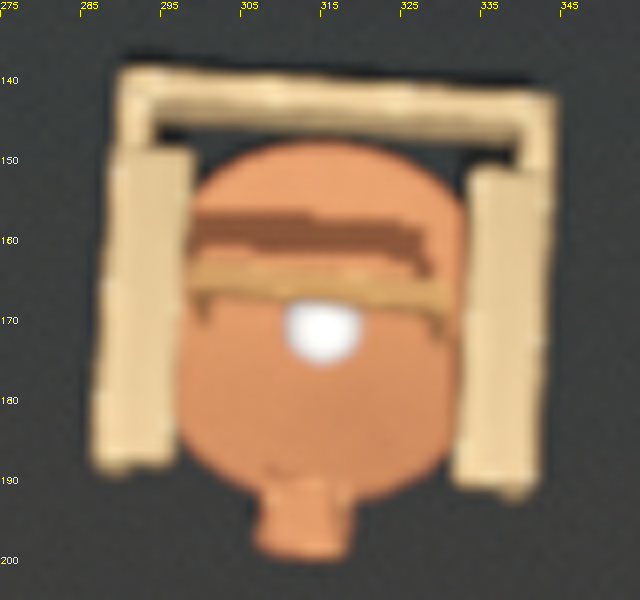

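View pics/s2.png

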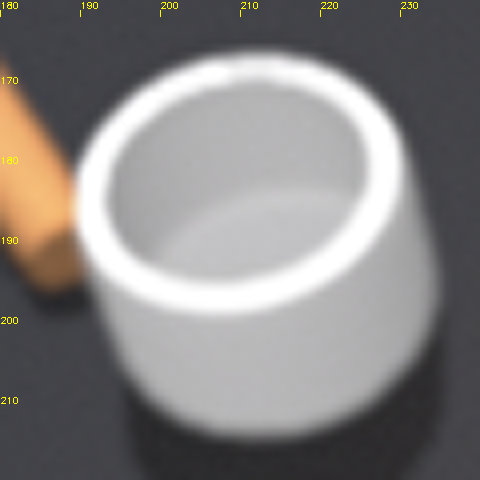

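View pics/t2.png

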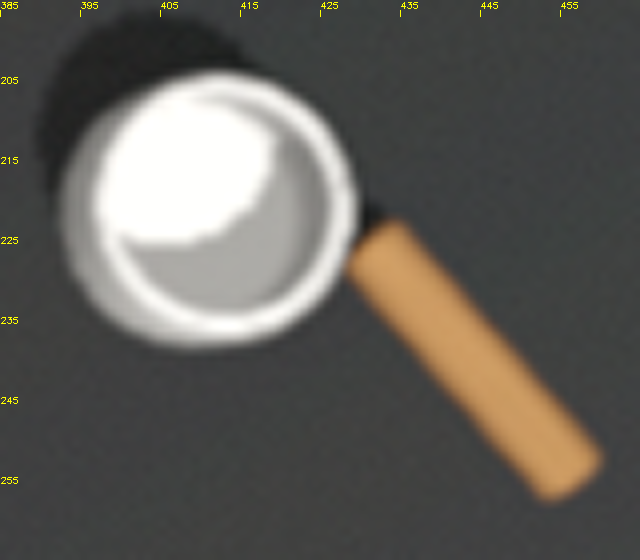

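```bash
cat > h.py <<'E'
import numpy as np,cv2
def P(f):
    W=np.array(f['world_to_cam']);D=np.diag([1,-1,-1.]);return np.array(f['camera_matrix'])@(D@W[:3])
def tri(fs,ft,a,b):
    X=cv2.triangulatePoints(P(fs),P(ft),np.array(a,float).reshape(2,1),np.array(b,float).reshape(2,1)).ravel();return X[:3]/X[3]
def plane(f,uv,z):
    M=P(f);H=M[:,[0,1,3]].copy();H[:,2]+=M[:,2]*z;p=np.linalg.solve(H,[*uv,1]);return p[:2]/p[2]
def proj(f,X):
    p=P(f)@[*X,1];return p[:2]/p[2]
E
python3 - <<'E'
from h import *;import pickle
np.set_printoptions(precision=1,suppress=True)
s=pickle.load(open('scene.pkl','rb'));t=pickle.load(open('top.pkl','rb'))
c=lambda u,o:[(u[0]+.5)/8-.5+o[0],(u[1]+.5)/8-.5+o[1]]
S1=(270,220);T1=(275,130);S2=(180,160);T2=(385,195)
for n,a,b,so,to,z in[('bar',(430,195),(320,285),S1,T1,107),('ball',(430,336),(322,332),S1,T1,21),('spout',(488,55),(302,555),S1,T1,26),('jar',(241,182),(226,208),S2,T2,80)]:
    a=c(a,so);b=c(b,to);print(n,tri(s,t,a,b),plane(s,a,z),plane(t,b,z))
SL=[(175,68),(275,78),(650,130),(752,142),(92,440),(192,460),(597,515),(700,525)]
TL=[(172,465),(93,465)]
for f,L,o in((s,SL,S1),(t,[(550,168),(468,168),(195,150),(112,148),(535,492),(452,488),(172,465),(93,465)],T1)):
    X=np.array([plane(f,c(p,o),50) for p in L]);print(X.tolist() and X,X.mean(0))
    print('bar ends')
for e in[(254,168),(605,222)]:print(plane(s,c(e,S1),107))
for e in[(190,277),(450,293)]:print(plane(t,c(e,T1),107))
for e in[(190,292),(450,308),(190,262),(450,278)]:print(plane(t,c(e,T1),107))
E
```

```text
bar [598.9  31.3 106.9] [599.   31.2] [598.9  31.4]
ball [596.3  30.4  16.9] [598.6  30.1] [595.5  31.2]
spout [499.7  39.6  28.1] [498.4  39.1] [499.9  40.1]
jar [ 421.8 -285.    75.3] [ 425.2 -283. ] [ 421.6 -284.4]
[[527.1 -56.7]
 [528.  -25. ]
 [536.5  92.8]
 [538.  124.4]
 [657.5 -63.7]
 [661.3 -33.6]
 [668.2  85.9]
 [668.7 115.9]] [598.2  30. ]
bar ends
[[659.3 -64.5]
 [659.4 -30.2]
 [667.4  83.6]
 [668.3 118.2]
 [522.8 -56.7]
 [524.6 -22.3]
 [534.8  93.3]
 [535.  125.8]] [596.5  30.9]
bar ends
[594.5 -20.7]
[603.4  82.3]
[602.3  83.2]
[595.4 -20.4]
[596.2  83.2]
[589.4 -20.4]
[608.4  83.2]
[601.5 -20.5]
```

```bash
python3 - <<'E'
from h import *;import pickle
from scipy.optimize import least_squares as ls
np.set_printoptions(precision=1,suppress=True)
s=pickle.load(open('scene.pkl','rb'));t=pickle.load(open('top.pkl','rb'))
c=lambda u,o:[(u[0]+.5)/8-.5+o[0],(u[1]+.5)/8-.5+o[1]]
for f,L,o in((s,[(77,205),(262,50),(405,165),(215,314),(110,112),(375,240)],(180,160)),(s,[(106,200),(368,165),(255,80),(220,283)],(180,160)),(t,[(93,205),(357,208),(226,72),(225,343)],(385,195)),(t,[(325,208),(226,315),(226,95),(115,208)],(385,195))):
    X=np.array([plane(f,c(p,o),80) for p in L]);r=ls(lambda q:np.hypot(*(X-q[:2]).T)-q[2],[423,-284,54]);print(r.x,r.fun)
# yellow rack, jar handle
for p in[(280,250),(228,241),(213,290),(265,302)]:print('yel',plane(t,p,45))
for p in[(431,226),(458,253)]:print('handle z60',plane(t,p,60))
for p in[(236,205)]:print('toolpot',plane(t,p,60)); 
print(plane(t,(200,165),100),plane(t,(366,238),7),plane(t,(395,157),40))
E
```

```text
[ 423.6 -283.7   53.7] [-1.1  0.1 -0.2  0.8  0.7 -0.3]
[ 424.4 -284.4   42. ] [ 0.4  0.4 -0.4 -0.4]
[ 422.  -284.    54.1] [-0.6 -0.6  0.6  0.6]
[ 423.  -282.    43.5] [-1.   1.   0.9 -0.9]
yel [330.5 146. ]
yel [361.1 315.4]
yel [204.1 361. ]
yel [164.4 193.7]
handle z60 [ 404.6 -348. ]
handle z60 [ 316.2 -433.5]
toolpot [477.5 288.2]
[602.3 396.8] [ 368.4 -140.2] [ 638.9 -239.2]
```

```bash
cat > plan.py <<'E'
import numpy as np,sys
from scipy.spatial.transform import Rotation as R
def d(p0,y0,p1,y1):
    A=R.from_euler('xyz',[np.pi,0,y0]); t=A.inv().apply(np.subtract(p1,p0))/10
    print('trans cm',t.round(2),'rz',round(y0-y1,4))
E
python3 -c "
from plan import *
d([173.2,600.5,404.7],2.861,[598.5,31.2,404.7],1.493)
d([598.5,31.2,404.7],1.493,[598.5,31.2,253],1.493)"
```

```text
trans cm [-56.63 -42.93  -0.  ] rz 1.368
trans cm [ 0.   -0.   15.17] rz 0.0
```

>>> step_arm --deltas '[{"translation":[-3.5,-2.7,0],"rot":[0,0,0.08]},{"translation":[-7,-5.4,0],"rot":[0,0,0.16]},{"translation":[-10.5,-8.1,0],"rot":[0,0,0.25]},{"translation":[-14,-10.7,0],"rot":[0,0,0.34]},{"translation":[-17.5,-13.4,0],"rot":[0,0,0.43]},{"translation":[-21,-16.1,0],"rot":[0,0,0.52]},{"translation":[-24.5,-18.7,0],"rot":[0,0,0.6]},{"translation":[-28,-21.4,0],"rot":[0,0,0.684]}]' --grip 0

```text
clock: 1.1
eef_pos: [383.5, 316.0, 404.5]
tcp_rot: [-3.141, 0.0, 2.174]
contact_force: [-0.4, 0.3, 0.2]
opening: 0.997
```

```bash
cat >> plan.py <<'E'
def app(p0,y0,t,rz):
    A=R.from_euler('xyz',[np.pi,0,y0]); p=np.array(p0)+A.apply(np.array(t)*10); print('cmd',p.round(2),round(y0-rz,4)); return p,y0-rz
E
python3 -c "
from plan import *
p,y=app([173.2,600.5,404.7],2.861,[-28,-21.4,0],.684)
d(p,y,[598.5,31.2,404.7],1.493)"
```

```text
cmd [382.99 317.33 404.7 ] 2.177
trans cm [-35.79   1.41   0.  ] rz 0.684
```

>>> step_arm --deltas '[{"translation":[-4.5,0.2,0],"rot":[0,0,0.09]},{"translation":[-9,0.4,0],"rot":[0,0,0.18]},{"translation":[-13.5,0.5,0],"rot":[0,0,0.27]},{"translation":[-18,0.7,0],"rot":[0,0,0.36]},{"translation":[-23,0.9,0],"rot":[0,0,0.45]},{"translation":[-28,1.1,0],"rot":[0,0,0.54]},{"translation":[-32,1.3,0],"rot":[0,0,0.62]},{"translation":[-35.79,1.41,0],"rot":[0,0,0.684]}]'

```text
clock: 2.1
eef_pos: [599.0, 29.8, 404.3]
tcp_rot: [-3.141, 0.0, 1.49]
contact_force: [-0.2, 1.0, 0.5]
opening: 1.004
```

>>> step_arm --deltas '[{"translation":[0,0,2],"rot":[0,0,0]},{"translation":[0,0,5],"rot":[0,0,0]},{"translation":[0,0,7],"rot":[0,0,0]},{"translation":[0,0,8],"rot":[0,0,0]},{"translation":[0,0,8],"rot":[0,0,0]},{"translation":[0,0,8],"rot":[0,0,0]}]'

```text
clock: 2.85
eef_pos: [598.7, 31.2, 325.5]
tcp_rot: [3.14, -0.0, 1.493]
contact_force: [0.1, 1.0, 1.3]
opening: 1.0
```

```bash
cat >> h.py <<'E'
def crop(f,x,y,w,h,k,o):
    im=f['image'][:,:,::-1]
    c=cv2.resize(im[y:y+h,x:x+w],None,fx=k,fy=k,interpolation=cv2.INTER_CUBIC)
    for i in range(0,w,10): cv2.putText(c,str(x+i),(i*k,8),0,.3,(0,255,255),1)
    for i in range(10,h,10): cv2.putText(c,str(y+i),(0,i*k+3),0,.3,(0,255,255),1)
    cv2.imwrite('pics/'+o,c)
E
python3 - <<'E'
from h import *
from rig import readout,imaging
s=readout.sense();print(s['clock'],s['eef_pos'],s['tcp_rot'],s['qpos'])
crop(imaging.grab_frame('scene'),270,180,100,100,6,'s3.png')
crop(imaging.grab_frame('top'),265,120,100,90,6,'t3.png')
E
```

```text
2.85 [598.7308464   31.23291532 325.51942194] [ 3.14038876e+00 -1.46033340e-04  1.49287358e+00] [ 4.96184001e-02  3.98471268e-01  1.76008956e+00 -9.96146004e-06
  9.81819130e-01  1.27546761e-01]
```

View pics/s3.png

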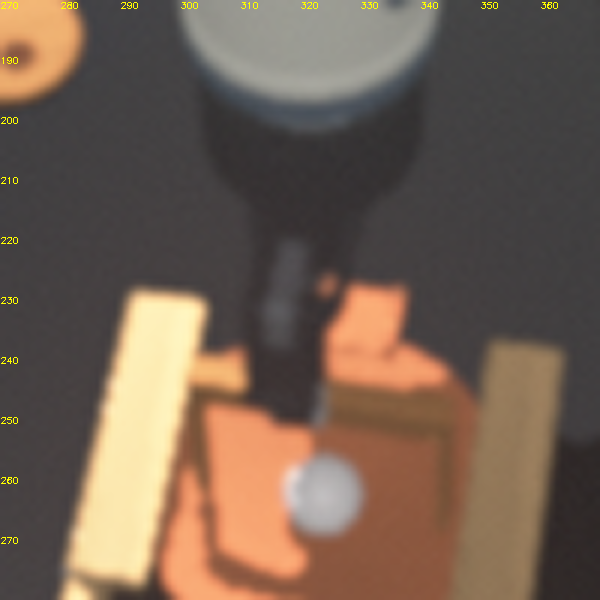

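View pics/t3.png

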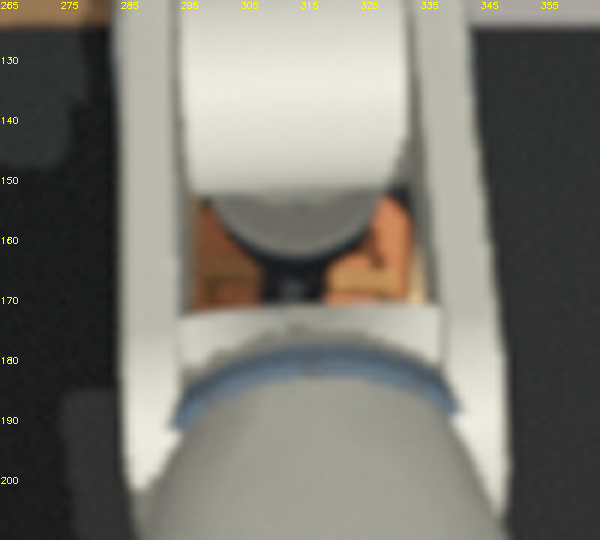

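>>> step_arm --deltas '[{"translation":[0,0,2],"rot":[0,0,0]},{"translation":[0,0,4],"rot":[0,0,0]},{"translation":[0,0,5.5],"rot":[0,0,0]},{"translation":[0,0,6.5],"rot":[0,0,0]},{"translation":[0,0,7.1],"rot":[0,0,0]},{"translation":[0,0,7.1],"rot":[0,0,0]},{"translation":[0,0,7.1],"rot":[0,0,0]}]'

```text
clock: 3.82
eef_pos: [598.6, 31.2, 254.2]
tcp_rot: [3.141, -0.0, 1.493]
contact_force: [0.9, -0.3, -0.3]
opening: 1.001
```

```bash
python3 - <<'E'
from h import *
from rig import readout,imaging
s=readout.sense();print(s['clock'],s['eef_pos'],s['tcp_rot'],s['contact_force'])
f=imaging.grab_frame('scene');crop(f,270,190,100,100,6,'s4.png')
print(proj(f,(641,28,88)),proj(f,(598.7,31.2,80)))
E
```

```text
3.825 [598.63354512  31.1833506  254.1653687 ] [ 3.14078567e+00 -9.81921483e-05  1.49283022e+00] [ 0.92168999 -0.2675138  -0.3350379 ]
[320.25995508 263.78152477] [323.4606322  249.64951273]
```

View pics/s4.png

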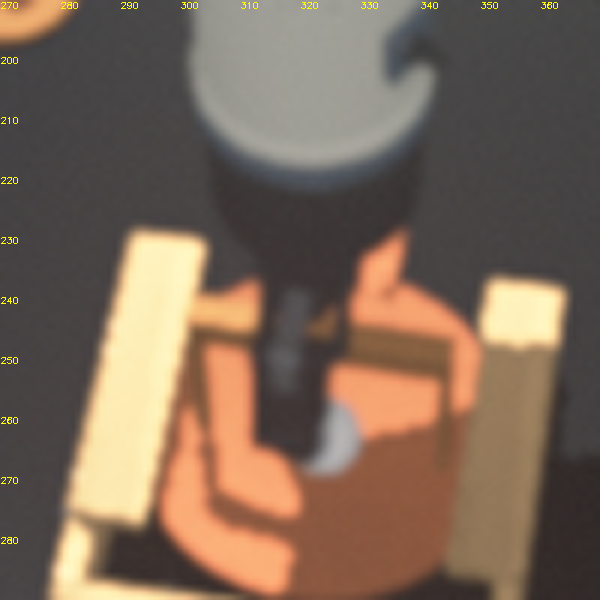

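The fingers straddle the bar near (318,245) and the ball is still in the middle at about (323,262). Closing now.

>>> step_arm --deltas '[{"translation":[0,0,0],"rot":[0,0,0]},{"translation":[0,0,0],"rot":[0,0,0]},{"translation":[0,0,0],"rot":[0,0,0]},{"translation":[0,0,0],"rot":[0,0,0]},{"translation":[0,0,0],"rot":[0,0,0]},{"translation":[0,0,0],"rot":[0,0,0]}]' --grip 190 --squeeze 60

```text
clock: 4.62
eef_pos: [598.4, 31.2, 253.7]
tcp_rot: [-3.142, 0.0, 1.493]
contact_force: [-0.0, -0.1, -0.8]
opening: 0.254
```

>>> step_arm --deltas '[{"translation":[0,0,0],"rot":[0,0,0]},{"translation":[0,0,0],"rot":[0,0,0]},{"translation":[0,0,0],"rot":[0,0,0]},{"translation":[0,0,0],"rot":[0,0,0]},{"translation":[0,0,0],"rot":[0,0,0]},{"translation":[0,0,0],"rot":[0,0,0]}]' --grip 255

```text
clock: 5.38
eef_pos: [598.3, 31.2, 253.7]
tcp_rot: [-3.141, 0.0, 1.493]
contact_force: [-3.4, -0.2, 3.3]
opening: 0.128
```

```bash
python3 - <<'E'
from h import *
from rig import readout,imaging
s=readout.sense();print(s['clock'],s['eef_pos'],s['tcp_rot'],s['contact_force'],s['wrist_torque'],s['opening'])
f=imaging.grab_frame('scene');crop(f,270,200,100,100,6,'s5.png')
E
```

```text
5.375 [598.25480308  31.1608098  253.70464632] [-3.14122656e+00  8.56335032e-05  1.49280856e+00] [-3.41373863 -0.24127139  3.28654602] [-0.16414267  0.58112003 -0.0449217 ] 0.1284714387366576
```

View pics/s5.png

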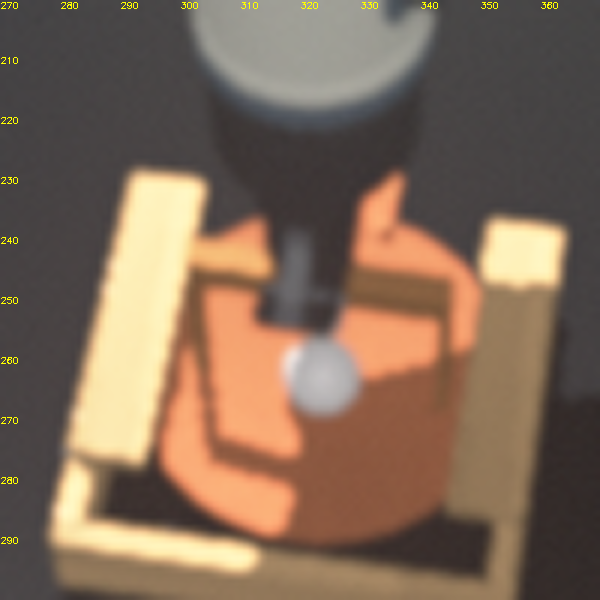

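Bar gripped: the opening of 0.128 is about 11 mm, close to the 12 mm bar, and the ball is centred at about (322,262). Next a 5 mm lift, well inside the 14 mm clearance under the lips.

>>> step_arm --deltas '[{"translation":[0,0,-0.06],"rot":[0,0,0]},{"translation":[0,0,-0.15],"rot":[0,0,0]},{"translation":[0,0,-0.25],"rot":[0,0,0]},{"translation":[0,0,-0.35],"rot":[0,0,0]},{"translation":[0,0,-0.44],"rot":[0,0,0]},{"translation":[0,0,-0.5],"rot":[0,0,0]},{"translation":[0,0,-0.5],"rot":[0,0,0]},{"translation":[0,0,-0.5],"rot":[0,0,0]}]'

```text
clock: 6.42
eef_pos: [598.4, 31.1, 258.7]
tcp_rot: [-3.142, -0.0, 1.493]
contact_force: [-0.5, -1.0, -3.7]
opening: 0.129
```

```bash
python3 - <<'E'
from h import *
from plan import *
from rig import readout,imaging
s=readout.sense();print(s['clock'],s['eef_pos'],s['tcp_rot'],s['contact_force'],s['wrist_torque'],s['opening'])
f=imaging.grab_frame('scene');crop(f,270,200,100,100,6,'s6.png')
d([598.5,31.2,258.7],1.493,[598.5-155,31.2+155*.059,258.7],1.493)
E
```

```text
6.425 [598.35805409  31.14867736 258.67654013] [-3.14157377e+00 -5.73524225e-07  1.49274243e+00] [-0.47626512 -1.04306679 -3.68209187] [-0.00939377 -0.00788538 -0.02381754] 0.12878395158488762
trans cm [ -0.29 -15.52  -0.  ] rz 0.0
```

View pics/s6.png

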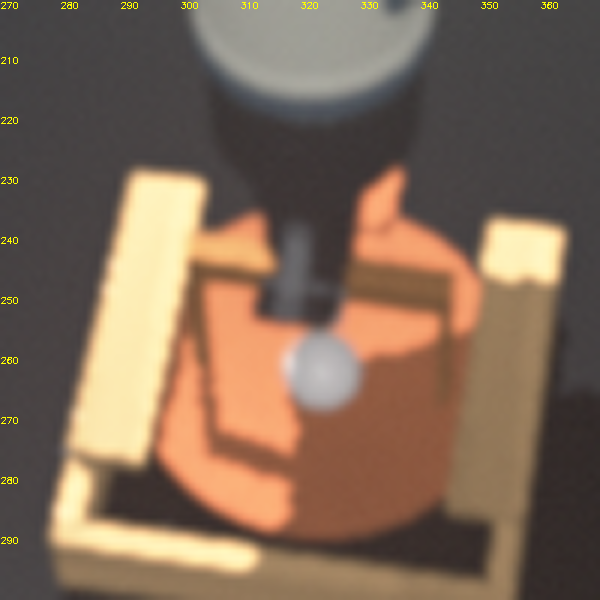

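>>> step_arm --deltas '[{"translation":[0,-0.15,0],"rot":[0,0,0]},{"translation":[-0.01,-0.4,0],"rot":[0,0,0]},{"translation":[-0.01,-0.75,0],"rot":[0,0,0]},{"translation":[-0.02,-1.2,0],"rot":[0,0,0]},{"translation":[-0.03,-1.75,0],"rot":[0,0,0]},{"translation":[-0.04,-2.4,0],"rot":[0,0,0]},{"translation":[-0.06,-3.1,0],"rot":[0,0,0]},{"translation":[-0.07,-3.8,0],"rot":[0,0,0]}]'

```text
clock: 7.48
eef_pos: [559.9, 33.5, 258.7]
tcp_rot: [-3.142, 0.0, 1.493]
contact_force: [-0.1, -0.7, -4.7]
opening: 0.124
```

>>> step_arm --deltas '[{"translation":[-0.01,-0.7,0],"rot":[0,0,0]},{"translation":[-0.03,-1.4,0],"rot":[0,0,0]},{"translation":[-0.04,-2.1,0],"rot":[0,0,0]},{"translation":[-0.05,-2.8,0],"rot":[0,0,0]},{"translation":[-0.06,-3.5,0],"rot":[0,0,0]},{"translation":[-0.08,-4.2,0],"rot":[0,0,0]},{"translation":[-0.09,-4.9,0],"rot":[0,0,0]},{"translation":[-0.1,-5.6,0],"rot":[0,0,0]}]'

```text
clock: 8.48
eef_pos: [504.1, 36.8, 258.7]
tcp_rot: [3.142, -0.0, 1.493]
contact_force: [0.5, 0.3, -4.1]
opening: 0.128
```

>>> step_arm --deltas '[{"translation":[-0.01,-0.7,0],"rot":[0,0,0]},{"translation":[-0.03,-1.4,0],"rot":[0,0,0]},{"translation":[-0.04,-2.1,0],"rot":[0,0,0]},{"translation":[-0.05,-2.8,0],"rot":[0,0,0]},{"translation":[-0.06,-3.5,0],"rot":[0,0,0]},{"translation":[-0.08,-4.15,0],"rot":[0,0,0]},{"translation":[-0.09,-4.75,0],"rot":[0,0,0]},{"translation":[-0.1,-5.25,0],"rot":[0,0,0]}]'

```text
clock: 9.48
eef_pos: [451.7, 39.9, 258.7]
tcp_rot: [3.142, 0.0, 1.493]
contact_force: [-0.4, 0.3, -3.8]
opening: 0.125
```

>>> step_arm --deltas '[{"translation":[-0.01,-0.4,0],"rot":[0,0,0]},{"translation":[-0.01,-0.7,0],"rot":[0,0,0]},{"translation":[-0.02,-0.9,0],"rot":[0,0,0]},{"translation":[-0.02,-1.0,0],"rot":[0,0,0]},{"translation":[-0.02,-1.0,0],"rot":[0,0,0]},{"translation":[-0.02,-1.0,0],"rot":[0,0,0]}]'

```text
clock: 10.22
eef_pos: [442.3, 40.5, 258.7]
tcp_rot: [3.141, 0.0, 1.493]
contact_force: [0.7, -0.3, -3.7]
opening: 0.132
```

```bash
python3 - <<'E'
from h import *
from rig import readout,imaging
s=readout.sense();print(s['clock'],s['eef_pos'],s['tcp_rot'],s['contact_force'],s['wrist_torque'],s['opening'])
f=imaging.grab_frame('scene');crop(f,240,140,140,140,4,'s7.png')
f=imaging.grab_frame('top');crop(f,250,140,120,120,5,'t7.png')
E
```

```text
10.225 [442.25653803  40.47346453 258.70946082] [3.14143283e+00 4.93926664e-07 1.49279528e+00] [ 0.66415607 -0.25863057 -3.72322425] [-0.03370055 -0.02385299  0.04659059] 0.13170772466155353
```

View pics/s7.png

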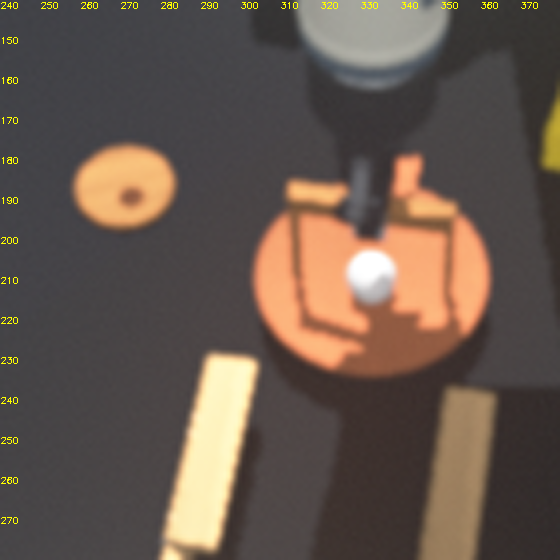

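View pics/t7.png

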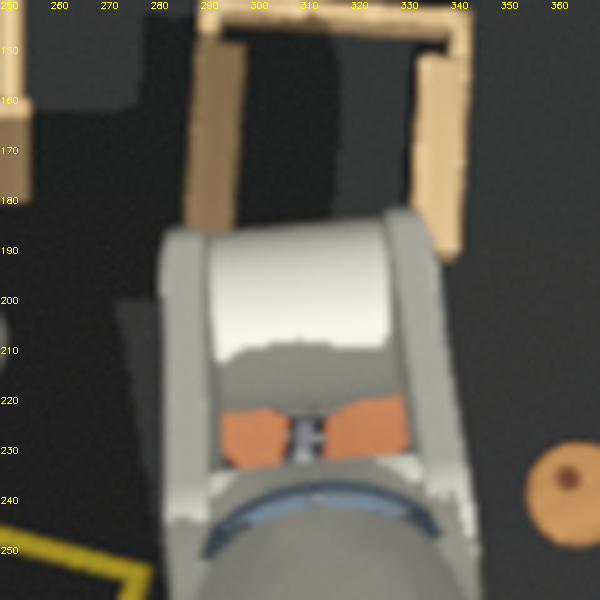

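The dish is clear of the rack mouth, since the lip fronts are at about (230,360) and the dish lies beyond them. The ball is in the middle at about (332,209). Lifting straight up by 107 mm.

>>> step_arm --deltas '[{"translation":[0,0,-0.2],"rot":[0,0,0]},{"translation":[0,0,-0.6],"rot":[0,0,0]},{"translation":[0,0,-1.2],"rot":[0,0,0]},{"translation":[0,0,-2.0],"rot":[0,0,0]},{"translation":[0,0,-2.9],"rot":[0,0,0]},{"translation":[0,0,-3.8],"rot":[0,0,0]},{"translation":[0,0,-4.7],"rot":[0,0,0]},{"translation":[0,0,-5.6],"rot":[0,0,0]}]'

```text
clock: 11.32
eef_pos: [442.1, 40.5, 315.4]
tcp_rot: [3.141, -0.0, 1.493]
contact_force: [0.1, -0.4, -3.7]
opening: 0.123
```

>>> step_arm --deltas '[{"translation":[0,0,-0.9],"rot":[0,0,0]},{"translation":[0,0,-1.8],"rot":[0,0,0]},{"translation":[0,0,-2.7],"rot":[0,0,0]},{"translation":[0,0,-3.5],"rot":[0,0,0]},{"translation":[0,0,-4.2],"rot":[0,0,0]},{"translation":[0,0,-4.7],"rot":[0,0,0]},{"translation":[0,0,-5.0],"rot":[0,0,0]},{"translation":[0,0,-5.1],"rot":[0,0,0]}]'

```text
clock: 12.32
eef_pos: [442.1, 40.5, 365.8]
tcp_rot: [3.142, 0.0, 1.493]
contact_force: [0.0, -0.7, -3.4]
opening: 0.127
```

```bash
python3 - <<'E'
from h import *
from plan import *
from rig import readout,imaging
s=readout.sense();print(s['clock'],s['eef_pos'],s['tcp_rot'],s['contact_force'],s['qpos'])
f=imaging.grab_frame('scene');crop(f,240,110,140,140,4,'s8.png')
E
```

```text
12.325 [442.10800831  40.46712507 365.7656521 ] [3.14154452e+00 4.94850279e-06 1.49280490e+00] [ 0.01564459 -0.71452882 -3.41426669] [ 8.79040423e-02  1.15456155e-01  2.04436975e+00 -1.54291151e-05
  9.81720095e-01  1.65904046e-01]
```

View pics/s8.png

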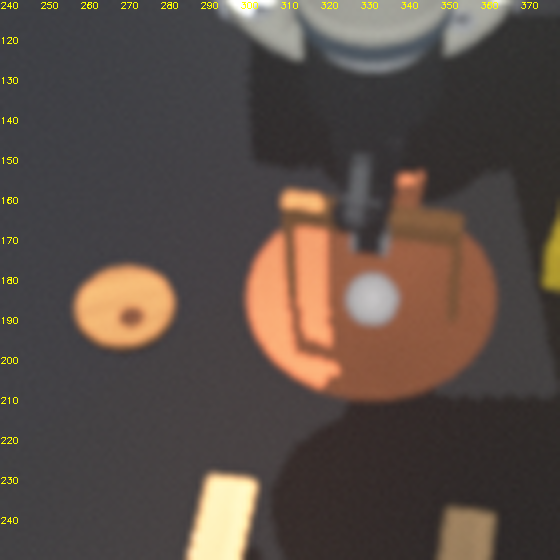

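>>> step_arm --deltas '[{"translation":[0,0,0],"rot":[0,0,-0.01]},{"translation":[0,0,0],"rot":[0,0,-0.04]},{"translation":[0,0,0],"rot":[0,0,-0.09]},{"translation":[0,0,0],"rot":[0,0,-0.16]},{"translation":[0,0,0],"rot":[0,0,-0.24]},{"translation":[0,0,0],"rot":[0,0,-0.32]},{"translation":[0,0,0],"rot":[0,0,-0.4]},{"translation":[0,0,0],"rot":[0,0,-0.48]}]'

```text
clock: 13.38
eef_pos: [442.1, 40.5, 365.5]
tcp_rot: [-3.141, -0.0, 1.977]
contact_force: [0.4, -0.4, -4.9]
opening: 0.131
```

>>> step_arm --deltas '[{"translation":[0,0,0],"rot":[0,0,-0.08]},{"translation":[0,0,0],"rot":[0,0,-0.16]},{"translation":[0,0,0],"rot":[0,0,-0.24]},{"translation":[0,0,0],"rot":[0,0,-0.32]},{"translation":[0,0,0],"rot":[0,0,-0.4]},{"translation":[0,0,0],"rot":[0,0,-0.48]},{"translation":[0,0,0],"rot":[0,0,-0.56]},{"translation":[0,0,0],"rot":[0,0,-0.64]}]'

```text
clock: 14.38
eef_pos: [442.1, 40.5, 365.5]
tcp_rot: [-3.141, -0.0, 2.617]
contact_force: [-0.5, -0.4, -3.3]
opening: 0.127
```

>>> step_arm --deltas '[{"translation":[0,0,0],"rot":[0,0,-0.08]},{"translation":[0,0,0],"rot":[0,0,-0.16]},{"translation":[0,0,0],"rot":[0,0,-0.235]},{"translation":[0,0,0],"rot":[0,0,-0.3]},{"translation":[0,0,0],"rot":[0,0,-0.355]},{"translation":[0,0,0],"rot":[0,0,-0.4]},{"translation":[0,0,0],"rot":[0,0,-0.435]},{"translation":[0,0,0],"rot":[0,0,-0.45]}]'

```text
clock: 15.38
eef_pos: [442.1, 40.5, 365.6]
tcp_rot: [-3.142, -0.0, 3.064]
contact_force: [0.2, -0.5, -4.6]
opening: 0.127
```

```bash
python3 - <<'E'
from h import *
from plan import *
from rig import readout,imaging
s=readout.sense();print(s['clock'],s['eef_pos'],s['tcp_rot'],s['contact_force'],s['qpos'])
f=imaging.grab_frame('scene');crop(f,250,110,140,110,5,'s9.png')
f=imaging.grab_frame('top');crop(f,270,180,140,100,5,'t9.png')
d([442.1,40.5,365.8],3.064,[430.7,-186,365.8],3.064)
E
```

```text
15.375 [442.11328747  40.47368281 365.6259287 ] [-3.14154644e+00 -1.32945143e-04  3.06394082e+00] [ 0.23892073 -0.49603953 -4.61019804] [ 8.79218465e-02  1.15708649e-01  2.04444275e+00 -2.84704625e-05
  9.81579998e-01 -1.40520683e+00]
trans cm [ -0.62 -22.67  -0.  ] rz 0.0
```

View pics/s9.png

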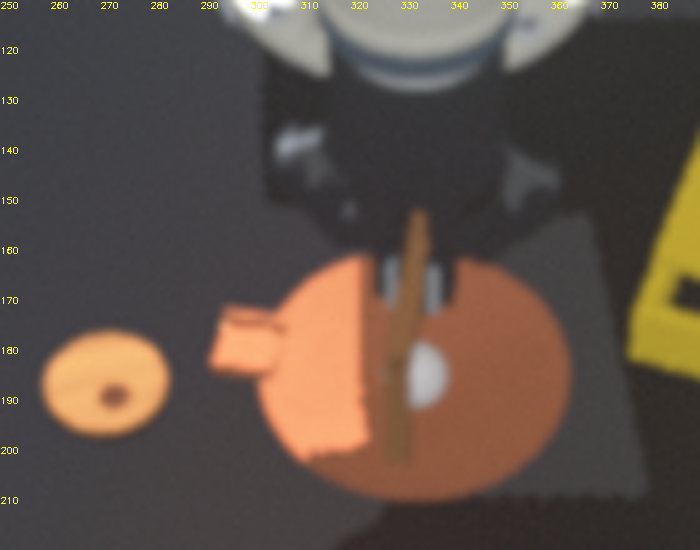

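View pics/t9.png

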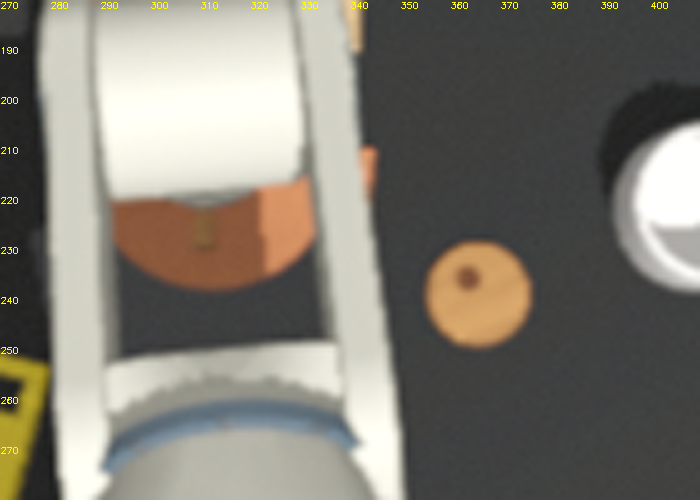

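```bash
python3 - <<'E'
from h import *;import pickle
s=pickle.load(open('scene.pkl','rb'))
c=lambda u:[(u[0]+.5)/5-.5+250,(u[1]+.5)/5-.5+110]
print('spout',plane(s,c((216,339)),138))
print('ball',plane(s,c((427,374)),133),plane(s,c((427,374)),128))
print('bar ends',plane(s,c((418,212)),219),plane(s,c((400,360)),219))
X=np.array([plane(s,c(p),138) for p in [(258,388),(345,500),(420,502),(572,375),(540,450),(510,280)]])
from scipy.optimize import least_squares as ls
r=ls(lambda q:np.hypot(*(X-q[:2]).T)-q[2],[440,40,75]);print(r.x,r.fun)
E
```

```text
spout [435.02370664 -59.95463079]
ball [443.7455104   45.24888361] [439.95182304  44.96682228]
bar ends [414.22711536  37.96213771] [502.18977553  37.37159056]
[448.81607052  38.48246498  76.9225537 ] [-1.44717219  3.45190098 -1.90493366  0.84364795 -1.34999653  0.40655345]
```

The spout measures at (435,-60), within 3 mm of the plan, and the ball is near centre. I'm moving (-12,-224) mm to bring the spout over the jar mouth.

>>> step_arm --deltas '[{"translation":[0,-0.15,0],"rot":[0,0,0]},{"translation":[-0.01,-0.45,0],"rot":[0,0,0]},{"translation":[-0.02,-0.9,0],"rot":[0,0,0]},{"translation":[-0.04,-1.5,0],"rot":[0,0,0]},{"translation":[-0.05,-2.2,0],"rot":[0,0,0]},{"translation":[-0.07,-3.0,0],"rot":[0,0,0]},{"translation":[-0.09,-3.8,0],"rot":[0,0,0]},{"translation":[-0.11,-4.6,0],"rot":[0,0,0]}]'

```text
clock: 16.48
eef_pos: [439.6, -6.1, 365.7]
tcp_rot: [-3.142, -0.0, 3.063]
contact_force: [0.5, -0.3, -3.9]
opening: 0.129
```

>>> step_arm --deltas '[{"translation":[-0.02,-0.8,0],"rot":[0,0,0]},{"translation":[-0.04,-1.6,0],"rot":[0,0,0]},{"translation":[-0.06,-2.4,0],"rot":[0,0,0]},{"translation":[-0.08,-3.2,0],"rot":[0,0,0]},{"translation":[-0.1,-4.0,0],"rot":[0,0,0]},{"translation":[-0.12,-4.8,0],"rot":[0,0,0]},{"translation":[-0.14,-5.6,0],"rot":[0,0,0]},{"translation":[-0.15,-6.4,0],"rot":[0,0,0]}]'

```text
clock: 17.48
eef_pos: [436.0, -69.9, 365.7]
tcp_rot: [-3.142, -0.0, 3.063]
contact_force: [0.0, 0.1, -4.3]
opening: 0.132
```

>>> step_arm --deltas '[{"translation":[-0.02,-0.8,0],"rot":[0,0,0]},{"translation":[-0.04,-1.6,0],"rot":[0,0,0]},{"translation":[-0.06,-2.4,0],"rot":[0,0,0]},{"translation":[-0.08,-3.2,0],"rot":[0,0,0]},{"translation":[-0.1,-4.0,0],"rot":[0,0,0]},{"translation":[-0.12,-4.8,0],"rot":[0,0,0]},{"translation":[-0.14,-5.6,0],"rot":[0,0,0]},{"translation":[-0.15,-6.4,0],"rot":[0,0,0]}]'

```text
clock: 18.48
eef_pos: [432.5, -133.8, 365.7]
tcp_rot: [-3.142, 0.0, 3.063]
contact_force: [-0.7, -0.3, -4.9]
opening: 0.125
```

>>> step_arm --deltas '[{"translation":[-0.02,-0.8,0],"rot":[0,0,0]},{"translation":[-0.04,-1.6,0],"rot":[0,0,0]},{"translation":[-0.06,-2.3,0],"rot":[0,0,0]},{"translation":[-0.08,-2.95,0],"rot":[0,0,0]},{"translation":[-0.09,-3.5,0],"rot":[0,0,0]},{"translation":[-0.1,-3.95,0],"rot":[0,0,0]},{"translation":[-0.11,-4.3,0],"rot":[0,0,0]},{"translation":[-0.12,-4.6,0],"rot":[0,0,0]}]'

```text
clock: 19.48
eef_pos: [430.1, -179.4, 365.7]
tcp_rot: [3.142, -0.0, 3.063]
contact_force: [-0.1, -0.3, -4.3]
opening: 0.125
```

>>> step_arm --deltas '[{"translation":[-0.01,-0.2,0],"rot":[0,0,0]},{"translation":[-0.01,-0.34,0],"rot":[0,0,0]},{"translation":[-0.01,-0.4,0],"rot":[0,0,0]},{"translation":[-0.01,-0.4,0],"rot":[0,0,0]},{"translation":[-0.01,-0.4,0],"rot":[0,0,0]},{"translation":[-0.01,-0.4,0],"rot":[0,0,0]},{"translation":[-0.01,-0.4,0],"rot":[0,0,0]},{"translation":[-0.01,-0.4,0],"rot":[0,0,0]}]'

```text
clock: 20.48
eef_pos: [429.9, -183.2, 365.7]
tcp_rot: [-3.142, -0.0, 3.063]
contact_force: [-0.5, 0.2, -4.4]
opening: 0.129
```

```bash
python3 - <<'E'
from h import *
from rig import readout,imaging
s=readout.sense();print(s['clock'],s['eef_pos'],s['tcp_rot'],s['contact_force'],s['qvel'])
f=imaging.grab_frame('scene');crop(f,160,130,160,110,5,'s10.png')
f=imaging.grab_frame('top');crop(f,340,170,140,100,5,'t10.png')
E
```

```text
20.475 [ 429.87507833 -183.2436913   365.69706052] [-3.14156989e+00 -9.51426895e-06  3.06278632e+00] [-0.52614513  0.18324211 -4.38743123] [-0.0007727  -0.00074264  0.00053242  0.00221137 -0.00130601 -0.00039497]
```

View pics/s10.png

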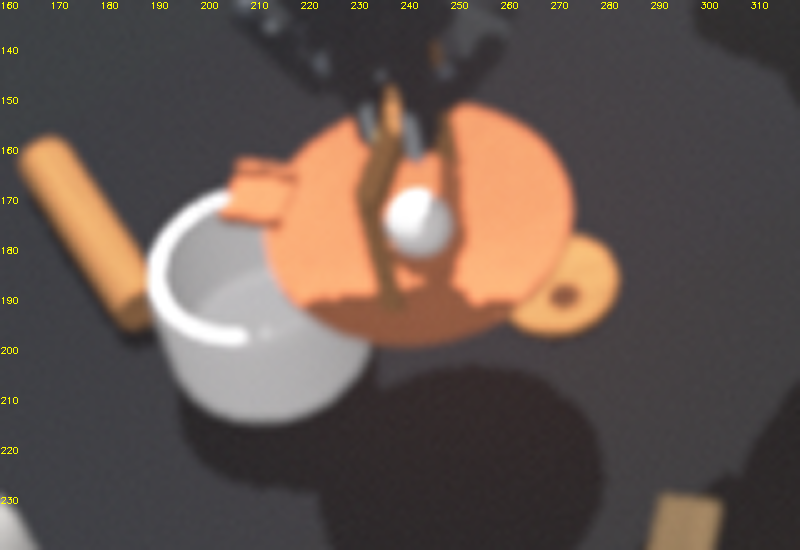

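View pics/t10.png

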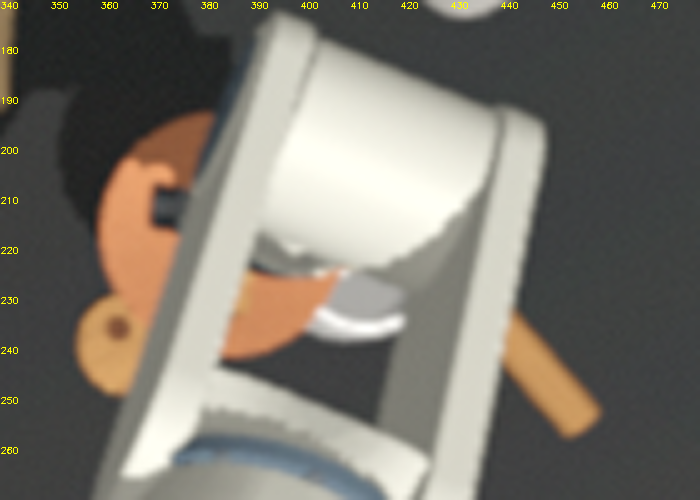

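```bash
python3 - <<'E'
from h import *;import pickle
from scipy.optimize import least_squares as ls
s=pickle.load(open('scene.pkl','rb'))
c=lambda u:[(u[0]+.5)/5-.5+160,(u[1]+.5)/5-.5+130]
print('spout',plane(s,c((229,188)),138))
print('ball',plane(s,c((419,222)),133))
X=np.array([plane(s,c(p),138) for p in [(264,235),(300,295),(400,347),(470,340),(540,295),(574,210),(550,140),(500,108)]])
r=ls(lambda q:np.hypot(*(X-q[:2]).T)-q[2],[440,-185,75]);print(r.x,r.fun)
X=np.array([plane(s,c(p),80) for p in [(147,275),(165,235),(190,208),(220,192),(165,318),(200,342),(240,347)]])
r=ls(lambda q:np.hypot(*(X-q[:2]).T)-54,[423,-284]);print('jar',r.x,r.fun)
E
```

```text
spout [ 421.92401804 -283.05953079]
ball [ 431.23760638 -185.13066094]
[ 432.52480035 -181.46759284   77.50399125] [ 1.6950485  -4.1479963   1.2788084   2.6637843  -0.035444   -3.16041593
  0.28629212  1.4199229 ]
jar [ 425.09609495 -281.18884507] [ 1.10188937e+00 -1.02082573e+00 -9.24356370e-02  8.67596640e-04
 -2.15749966e-01  2.29901227e-01 -6.48369536e-01]
```

The spout tip is at (422,-283) and the jar mouth at (424,-283). The ball is within about 2 mm of the dish's centre and the jar hasn't moved. One more second to settle, a last look, then I'll hand in.

>>> step_arm --deltas '[{"translation":[0,0,0],"rot":[0,0,0]},{"translation":[0,0,0],"rot":[0,0,0]},{"translation":[0,0,0],"rot":[0,0,0]},{"translation":[0,0,0],"rot":[0,0,0]},{"translation":[0,0,0],"rot":[0,0,0]},{"translation":[0,0,0],"rot":[0,0,0]},{"translation":[0,0,0],"rot":[0,0,0]},{"translation":[0,0,0],"rot":[0,0,0]}]'

```text
clock: 21.58
eef_pos: [429.9, -183.3, 365.7]
tcp_rot: [-3.142, 0.0, 3.063]
contact_force: [0.4, -0.8, -3.1]
opening: 0.127
```

```bash
python3 - <<'E'
from h import *
from rig import readout,imaging
s=readout.sense();print(s['clock'],s['eef_pos'],s['tcp_rot'],s['contact_force'],s['opening'])
f=imaging.grab_frame('scene');cv2.imwrite('pics/s11.png',f['image'][:,:,::-1])
E
```

```text
21.575 [ 429.87672817 -183.26528941  365.69484176] [-3.14155403e+00  5.90136969e-06  3.06281329e+00] [ 0.43564139 -0.8273148  -3.05523131] 0.12730649729474502
```

View pics/s11.png

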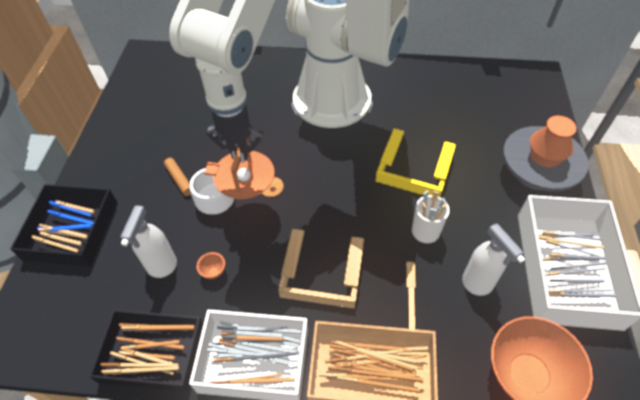

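The dish is held over the jar with the ball centred at about (244,174). Everything else stands where it was.

```bash
python3 -c "
from rig import ticket
print(ticket.sign_off())"
```

```text
the job is handed in; nothing more can be done
None
```

The job is handed in at about 21.6 s, with the gripper still holding the dish still over the jar. I gripped the dish by its bow handle, raised it 5 mm, drew it 156 mm straight out of the rack and lifted it 107 mm straight up. Then I gave it a quarter turn and carried it level to the jar.

Last checks:
- **Spout:** the tip measured (422, -283) mm and the jar mouth about (423 to 425, -281 to -284) mm, so they agree within 2–4 mm.
- **Height:** from the arm's pose, the dish's underside is about 32 mm above the jar's rim.
- **Level and ball:** the tool's tilt reads under 0.001 rad. The ball is about 2 mm from the dish's centre worked out from the spout. A rougher fit to the dish's rim put it about 4 mm off.
- **Other objects:** the jar's rim refitted within about 3 mm of where it started, which is within measuring error. By eye, nothing else moved in the final picture.
- **Forces:** the force readings after each move never exceeded about 5 N.

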